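Open the safety-capped tub of cleaning tablets in the stockroom

TASK

Open the tub of cleaning tablets that has the red push-and-turn safety cap: press the cap down against its spring, twist it anticlockwise (seen from above) while it is pressed until it comes free, and lift it straight off, leaving the tub standing upright where it is. Finish while holding: keep the red cap in the gripper, level and straight above the open mouth of its tub with a gap of about a hand's breadth (5 to 10 cm), and do not put it down or let go. Leave the other tubs and everything else on the table alone.

Things in the scene. Friction and masses are not known exactly. Their poses are not given: they have to be found in the camera images.
- tub: the tub to open: loose, round, white plastic, label with a red band, about 0.6 kg, among two look-alikes with blue and green caps. Body 80 mm in diameter up to 80 mm, then a shoulder that narrows to 56 mm at 92 mm height; neck 35 mm in diameter with lugs out to 44 mm, rim at 116 mm, mouth 29 mm wide (under the cap at first). Origin: centre of its underside; z up its axis
- cap: its red push-and-turn cap: round, ribbed, 53 mm in diameter, 29 mm high, about 45 g, two white curved arrows on top; may be gripped across anywhere on its side. Origin: centre of its open lower edge, when closed 99 mm above the tub's underside on the tub's axis; z up. Turned 72 degrees anticlockwise seen from above (65 to 84 will do, stop at about 85) it lifts straight off; clockwise is blocked
- cap_top (a point): centre of the top face of the red cap, 29 mm above the cap's origin, 128 mm above the table when closed. Closed and unpressed the cap does not turn; before it is turned free it does not lift, and pulling would lift the tub. While it is held 5 to 6 mm down it turns with under 0.4 Nm, and the standing tub does not turn along
- tub_rim (a point): centre of the rim of the tub's mouth, 116 mm above its underside
- tub_blue: bystander: closed tub of the same shape with a blue cap and blue band, 128 mm high in all, loose; origin at the centre of its underside
- tub_green: bystander: closed tub of the same shape with a green cap and green band, 128 mm high in all, loose; origin at the centre of its underside
- carton: bystander: small white and red carton, 70 x 70 x 90 mm high, loose; origin at the centre of its underside
- spout: bystander: chromed tap spout lying on the table, about 180 mm long along its y, 24 mm thick, bent at one end, loose; origin on the table below the tube, near its middle
- cup: bystander: stainless steel cup, 66 mm in diameter, 60 mm high, loose; origin at the centre of its underside
- cap_disc (a joint): sprung sealing disc inside the red cap that pushes the cap up off the neck: about 0 when closed (6 N), grows in m as the cap is pressed; at 0.004 (11 N) the lugs clear the locking teeth, at 0.007 (15 N) the cap bottoms out on the tub's shoulder; -0.0015 when the cap is off
Things that resemble listed ones, but are neither listed nor needed, are in the scene too. What is meant by the cap is not pink, and is the larger of those in its own colour. Leave any turquoise look-alike of the tub alone.

How it is judged (in metres and radians):
On the way, in this order (a step that is already met when the one before it is completed fails the run):
1. the red cap is pressed down on its tub (3.5 mm or more below its closed height) (z of cap in the frame of tub below 0.0955 m and horizontal distance between cap and tub below 0.006 m), for 0.1 s.
2. the red cap is turned at least 0.95 rad on the tub's neck (angle between the x axis of cap and the x axis of tub, either way round above 0.95 rad and z of cap in the frame of tub below 0.108 m and horizontal distance between cap and tub below 0.006 m), for 0.1 s.
At the end, for the whole second after the job is handed in: The gripper still holds the red cap at rest, level within 0.2 rad, its lower edge 40 to 120 mm above the rim of the tub's mouth and within 25 mm of straight above it, carried by the fingers alone; the tub stands upright on the table within 30 mm of where it was, touched by nothing of the robot (z of cap in the frame of tub_rim between 0.04 and 0.12 m and horizontal distance between cap and tub_rim below 0.025 m and angle between cap's own z axis and vertical below 0.2 rad and linear speed of each of cap, tub below 0.02 m/s and contact force between the fingers and cap above 2 N and contact force between each of cap, the arm, the fingers and tub below 0.1 N and angle between tub's own z axis and vertical below 0.05 rad and height (world z) of tub below 0.004 m and distance of tub from where it was at the start of the episode below 0.03 m); the arm keeps its last pose, push and grip.
It fails at once if the tub is lifted off the table by more than 15 mm (height (world z) of tub above 0.015 m).
It fails at once if the tub is tipped by more than 0.25 rad (angle between tub's own z axis and vertical above 0.25 rad).
It fails at once if the tub with the blue or the green cap is moved by more than 15 mm (distance of any of tub_blue, tub_green from where it was at the start of the episode above 0.015 m).
It fails at once if the carton, the spout or the steel cup is moved by more than 15 mm (distance of any of carton, spout, cup from where it was at the start of the episode above 0.015 m).
It also fails if it takes over 38 s, if anything falls off the work surface, if the arm or the gripper's body presses on something with over 40 N, if the wrist force passes 120 N, or if a joint passes its speed limit or range.

ROBOT

A 6-joint arm with a two-finger parallel gripper is mounted at the origin on the work surface. World frame = base frame: x ahead of the robot, y to its left, z up, the work surface at z = 0. Lengths are in m, angles in degrees, forces in N, time in s.
With the tool pointing down it reaches from about 0.15 to 0.775 m from the base axis. Payload 6.1 kg.
Tool frame: the origin (TCP) lies at the very end of the fingers, on their centre line; the grasp point (between the pads) lies 19 mm behind it; z points along the fingers, y is the line along which they close (so a half turn about z gives the same grasp; the last joint's range is limited). The gripper opens to 85 mm and grips with 20 to 120 N. Pads are 22 mm wide; open, the fingers measure 114 mm over their backs; the gripper's body (76 mm by 85 mm) begins 54 mm behind the grasp point. The pads swing forward as they close: fully open they stand 13 mm farther back than shut.
Start: joints at [-70.474, 7.208, -2.269, 80.523, 0, 90], TCP at [0.175, -0.495, 0.231] pointing down, gripper open.
Joint ranges: [-155.77, 155.77], [-54.66, 111.73], [-72.52, 77.12], [-102.08, 115.82], [-83.92, 84.16], [-180, 180]. Speed limits (degrees/s): [136.94, 136.94, 172.46, 180, 180, 180].

INTERFACE

Orientations are given as [roll, pitch, yaw] about the fixed x, y, z axes, in that order (R = Rz(yaw) Ry(pitch) Rx(roll)).
In Python, from station import bot, capture, search_frame, pinpoint gives the robot as it stands. The module is installed in compiled form; this text tells all that it offers.
- The arm moves only by the tool play_rows, never from a script. Its argument "motion" is a list that holds one entry, the list of rows, each a list of 7 numbers: the turn, a rotation vector about the tool's x, y, z each as a share of pi/4 rad, from -1 to 1, then the shift along the tool's x, y, z each as a share of 0.2 m, from -1 to 1, then the opening, from 0 (shut) to 1 (fully open). In form: [[[wx, wy, wz, x, y, z, gripper], ...]]. A call has 1 to 12 rows; each row is the pose to reach, as a shift and turn from the pose commanded when the call began, along the tool's axes at that moment; what a row does not reach only later rows make up. A row lasts 1/10 s, in which the tool goes at most 50 mm and 8.59 degrees, less where a joint would pass 70% of its speed; a pose out of reach is approached as far as the arm can. A call with a number of a shift or a turn outside -1 to 1 is refused whole. A call with a gripper value outside its range is refused whole. The fingers move at their own pace and stop on an object; the grip force is fixed at half the most. Time passes only in rows, so rows that repeat a pose let the fingers close. It gives the time, the measured TCP pose, the force, the opening and the grip force at its end, in the units of the state.
- bot.observe(): the state, without advancing time (a new reading comes with each control period).
- capture(name): name is "scene" or "top"; returns a dict with "frame" (420x560x3 uint8, blue, green, red), "fx", "fy", "cx", "cy" (pixels), "world_from_camera" (4x4, takes a point from camera to world coordinates). Camera axes: x right, y up, looking along -z (the intrinsics and any distortion apply to the point x, -y, -z); pixel columns grow to the right and rows downward; lengths in m; the calibration is good to about 2 mm. A picture is of the moment at which its call begins. There is no depth.
- bot.job_done(): hands the job in; it is judged then, once.
Trained networks look in a picture, given as the dict that the camera call returned (one of the last four; its "shot" number tells which), for a name from the list of things; names that differ only in an ending like _2 or _b are one class to them, and where a whole thing is asked for, a point or a joint stands for the part that bears it (a point fixed in the world has none). Each returns a list of dicts, best first, with "conf" (0 to 1); they miss things now and then, are a little off and sometimes report something else, mostly with a low value. They report only what shows in the picture. A call takes as long as a camera call. They do not tell look-alikes from the thing itself.
- search_frame(picture, target): "position" ([x, y, z] in m, in world coordinates, good to about 4 mm: the middle of the surface that is visible of it).
- pinpoint(picture, target): "position" ([x, y, z] in m, in world coordinates, good to about 4 mm: a listed point, or the origin of a listed thing).
The state is a dict: "time_s": time; "joint_pos": joint angles; "qvel": joint speeds; "effort": joint torques, N m; "position": TCP position; "ee_rot": TCP orientation; "ft_force": force on the tool from outside, world axes, zero at the start; "torque": the same for the moment, N m; "opening": finger opening in m; "grip_force": force on a finger pad.
Only numpy, scipy, OpenCV 4.12 (cv2) and the standard library are available. Lean on these libraries where they do the work, as an engineer would, in place of code of your own. Each camera call takes 0.05 s, during which the arm holds its last target. There are 200 camera calls.

## Working session

There is one attempt and no reset: what is moved stays moved. The work goes in short steps, Python scripts to look and compute and a tool call to move; the robot and the scene stay as the last step left them, time stands still between calls to the robot, and variables do not carry over. Pictures are saved under pics/ and viewed, at most 10 in all, crops included, and the job is handed in when it is done.

Besides the shell and the picture viewer there is one more tool, called after "Request:" as a command line: name --argument value ..., lists and objects as JSON in quotes. play_rows: Moves the arm, as the interface text tells. Shift numbers are shares of 0.2 m and turn numbers shares of pi/4 rad, none past 1 either way. Its arguments: {"type":"object","properties":{"motion":{"type":"array","items":{"type":"array","items":{"type":"array","items":{"type":"number","minimum":-1,"maximum":1}}}}},"required":["motion"]}

```bash
mkdir -p pics; python3 - <<'E'
from station import bot,capture,search_frame,pinpoint
import cv2,numpy as np
o=bot.observe()
print({k:np.round(v,3).tolist() for k,v in o.items()})
ims=[]
for n in("scene","top"):
    p=capture(n); ims.append(p["frame"])
    print(n,[round(p[k],1) for k in("fx","fy","cx","cy")],p.keys(),p["world_from_camera"].round(3).tolist())
    for t in("cap_top","cap","tub","tub_rim"):
        print(t,[(np.round(d["position"],3).tolist(),round(d["conf"],2)) for d in pinpoint(p,t)])
    cv2.imwrite(f"pics/{n}0.png",p["frame"])
E
```

```text
{'time_s': 0.0, 'joint_pos': [-70.474, 7.244, -2.326, 80.524, -0.0, 90.0], 'qvel': [-0.114, 0.031, -0.017, -0.012, -0.086, -0.007], 'effort': [0.001, -43.591, 35.292, 0.017, 0.0, -0.0], 'position': [0.175, -0.494, 0.231], 'ee_rot': [-179.906, 0.0, 19.525], 'ft_force': [0.68, 0.425, 0.536], 'torque': [-0.017, 0.017, 0.067], 'grip_force': 0.0, 'opening': 0.086}
scene [415.8, 415.8, 282.7, 214.2] dict_keys(['frame', 'fx', 'fy', 'cx', 'cy', 'world_from_camera', 'shot']) [[-0.869, -0.338, 0.361, 0.865], [0.494, -0.616, 0.613, 0.575], [0.015, 0.711, 0.703, 0.735], [0.0, 0.0, 0.0, 1.0]]
cap_top [([0.469, 0.299, 0.017], 0.9), ([0.475, 0.204, 0.029], 0.71), ([0.569, 0.287, 0.126], 0.65)]
cap [([0.478, 0.21, -0.004], 0.98), ([0.47, 0.303, 0.0], 0.89), ([0.567, 0.291, 0.102], 0.59)]
tub [([0.587, 0.152, 0.001], 0.78), ([0.562, 0.289, -0.003], 0.76), ([0.376, 0.35, 0.002], 0.56)]
tub_rim [([0.585, 0.15, 0.114], 0.79), ([0.374, 0.353, 0.117], 0.67), ([0.562, 0.284, 0.115], 0.58)]
top [430.5, 430.5, 275.6, 215.5] dict_keys(['frame', 'fx', 'fy', 'cx', 'cy', 'world_from_camera', 'shot']) [[-0.025, 0.997, -0.072, 0.447], [-1.0, -0.024, 0.013, 0.024], [0.012, 0.072, 0.997, 1.282], [0.0, 0.0, 0.0, 1.0]]
cap_top [([0.473, 0.207, 0.029], 0.74), ([0.568, 0.287, 0.126], 0.73), ([0.468, 0.298, 0.017], 0.58)]
cap [([0.566, 0.29, 0.126], 0.73), ([0.566, 0.285, 0.101], 0.72), ([0.47, 0.296, 0.002], 0.52), ([0.475, 0.206, -0.005], 0.5)]
tub [([0.566, 0.288, 0.005], 0.84), ([0.59, 0.146, -0.001], 0.79), ([0.375, 0.349, 0.002], 0.69)]
tub_rim [([0.37, 0.352, 0.119], 0.84), ([0.586, 0.148, 0.116], 0.78), ([0.57, 0.288, 0.117], 0.74)]
```

View pics/scene0.png

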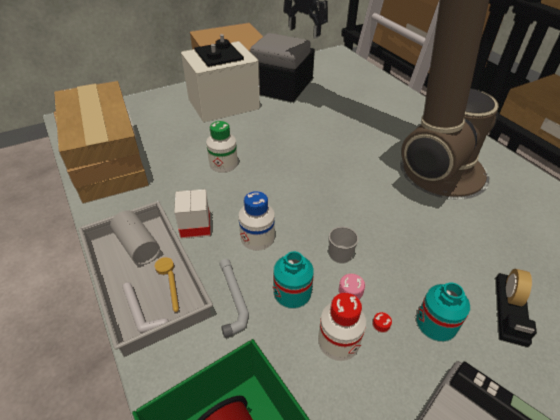

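View pics/top0.png

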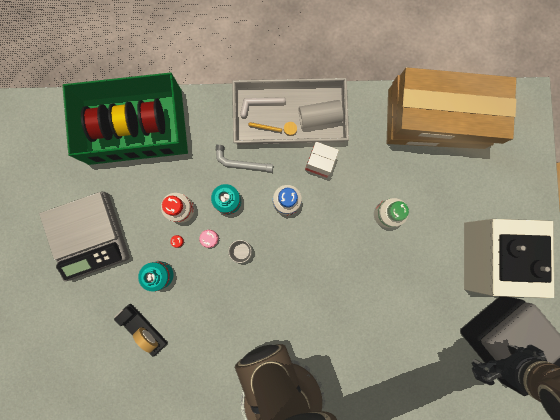

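Candidates: the red cap on a white, red-banded tub at scene (345,308) / top (172,207), the small loose red cap at scene (383,322) and the loose pink cap at scene (352,286). The tubs at scene (293,280) and (443,310) are turquoise. Only the first is large, red and on a white tub. I'll confirm it in one enlarged crop and refine its position.

```bash
cat > h.py <<'E'
import cv2,numpy as np
def ray(p,u,v,z):
    T=p["world_from_camera"]; d=T[:3,:3]@np.array([(u-p["cx"])/p["fx"],-(v-p["cy"])/p["fy"],-1]); o=T[:3,3]
    return o+d*(z-o[2])/d[2]
def proj(p,X):
    T=p["world_from_camera"]; c=T[:3,:3].T@(np.array(X)-T[:3,3])
    return np.array([p["cx"]+p["fx"]*c[0]/-c[2],p["cy"]-p["fy"]*c[1]/-c[2]])
def capmask(p,X=(.567,.287,.115),r=34):
    h=cv2.cvtColor(p["frame"],cv2.COLOR_BGR2HSV); m=((h[...,0]<8)|(h[...,0]>172))&(h[...,1]>150)&(h[...,2]>70)
    u,v=proj(p,X); m=m.astype(np.uint8)
    n,l,s,c=cv2.connectedComponentsWithStats(m); 
    i=1+np.argmin([np.hypot(*(q-[u,v])) if a>80 else 1e9 for q,a in zip(c[1:],s[1:,4])])
    return cv2.convexHull(np.argwhere(l==i)[:,::-1].astype(np.float32))
def fit(ps):
    # fit cylinder silhouette: cap 53 mm dia, z .099-.128, compare hull centroid+bbox
    from scipy.optimize import least_squares
    a=np.linspace(0,2*np.pi,60)
    hs=[capmask(p) for p in ps]
    def feat(h): 
        h=h.reshape(-1,2); return np.r_[h.min(0)-.5,h.max(0)+.5]
    def f(q):
        r=[]
        for p,h in zip(ps,hs):
            pts=[proj(p,(q[0]+.0265*np.cos(t),q[1]+.0265*np.sin(t),z)) for t in a for z in(.100,.128)]
            pts=np.array(pts); r+=list(np.r_[pts.min(0),pts.max(0)]-feat(h))
        return np.array(r)
    s=least_squares(f,[.567,.287],loss="soft_l1"); return s.x,f(s.x).round(1)
E
python3 - <<'E'
from station import capture
from h import *
a,b=capture("scene"),capture("top")
for ps in([a],[b],[a,b]): print(fit(ps))
c=np.hstack([cv2.resize(a["frame"][260:370,290:410],None,fx=3.3,fy=3.3,interpolation=2)[:360],cv2.resize(b["frame"][165:275,125:245],None,fx=3.3,fy=3.3,interpolation=2)[:360]])
cv2.imwrite("pics/crop0.png",c); print(c.shape)
E
```

```text
(array([0.56494714, 0.28744946]), array([-0.9, -0.7,  0.8,  0.6]))
(array([0.56452211, 0.28846235]), array([-0.4, -0.2,  0.5,  0.2]))
(array([0.56475299, 0.28783698]), array([-0.6, -0.6,  1. ,  0.7, -0.2, -0.3,  0.7,  0.1]))
(360, 792, 3)
```

View pics/crop0.png

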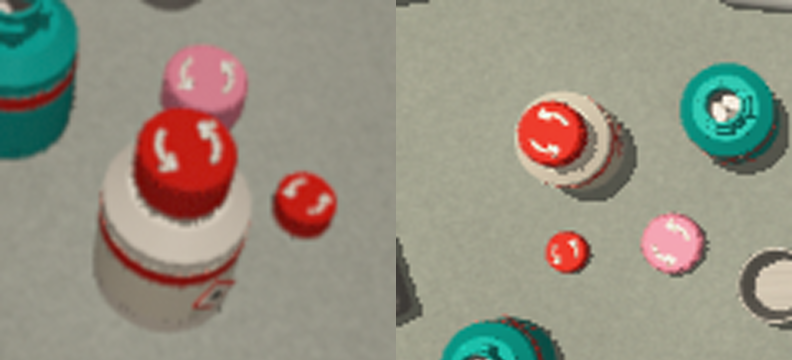

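Request:
play_rows --motion '[[[0, 0, 0, 0.79, -0.755, 0, 1], [0, 0, 0, 0.79, -0.755, 0, 1], [0, 0, 0, 0.79, -0.755, 0, 1], [0, 0, 0, 0.79, -0.755, 0, 1], [0, 0, 0, 0.79, -0.755, 0, 1]]]'

```text
time_s: 1.1
position: [0.2746, -0.2966, 0.2317]
ee_rot: [180.0, -0.1, 19.7]
ft_force: [0.6, -0.7, -0.3]
opening: 0.0854
grip_force: 0.0
```

The crop shows the red-capped white tub clearly (left panel (187,162), right panel (552,135)). The loose red cap is smaller and the other loose cap is pink. The cap axis is at about (0.565, 0.288).

Request:
play_rows --motion '[[[0, 0, 0, 0.79, -0.755, 0, 1], [0, 0, 0, 0.79, -0.755, 0, 1], [0, 0, 0, 0.79, -0.755, 0, 1], [0, 0, 0, 0.79, -0.755, 0, 1], [0, 0, 0, 0.79, -0.755, 0, 1]]]'

```text
time_s: 1.6
position: [0.3735, -0.1013, 0.2315]
ee_rot: [-180.0, -0.1, 19.8]
ft_force: [-0.8, -0.1, 0.9]
opening: 0.0852
grip_force: 0.0
```

Request:
play_rows --motion '[[[0, 0, 0, 0.79, -0.755, 0, 1], [0, 0, 0, 0.79, -0.755, 0, 1], [0, 0, 0, 0.79, -0.755, 0, 1], [0, 0, 0, 0.79, -0.755, 0, 1], [0, 0, 0, 0.79, -0.755, 0, 1]]]'

```text
time_s: 2.1
position: [0.4721, 0.0942, 0.2309]
ee_rot: [-180.0, -0.0, 19.7]
ft_force: [0.4, 0.0, 0.2]
opening: 0.0852
grip_force: 0.0
```

Request:
play_rows --motion '[[[0, 0, -0.65, 0.75, -0.75, 0, 1], [0, 0, -0.65, 0.75, -0.75, 0, 1], [0, 0, -0.65, 0.75, -0.75, 0, 1], [0, 0, -0.65, 0.75, -0.75, 0, 1], [0, 0, -0.65, 0.75, -0.75, 0, 1], [0, 0, -0.65, 0.75, -0.75, 0, 1], [0, 0, -0.65, 0.75, -0.75, 0, 1]]]'

```text
time_s: 2.8
position: [0.5617, 0.2814, 0.2311]
ee_rot: [180.0, 0.1, 48.7]
ft_force: [-0.1, -0.9, 0.4]
opening: 0.0855
grip_force: 0.0
```

```bash
python3 - <<'E'
from station import bot
o=bot.observe(); print(o["joint_pos"],o["position"],o["ee_rot"],o["time_s"])
E
```

```text
[ 2.66214329e+01  1.87984120e+01  1.23215458e+01  8.35777351e+01
 -2.31812821e-02  1.57876917e+02] [0.56165239 0.28138367 0.2311482 ] [1.79999088e+02 5.93114120e-02 4.87445261e+01] 2.8
```

Request:
play_rows --motion '[[[0, 0, 0, 0.035, -0.009, 0.2, 1], [0, 0, 0, 0.035, -0.009, 0.4, 1], [0, 0, 0, 0.035, -0.009, 0.55, 1], [0, 0, 0, 0.035, -0.009, 0.655, 1], [0, 0, 0, 0.035, -0.009, 0.655, 1], [0, 0, 0, 0.035, -0.009, 0.655, 1]]]'

```text
time_s: 3.4
position: [0.5652, 0.2872, 0.1015]
ee_rot: [180.0, -0.0, 48.7]
ft_force: [0.3, -0.6, 0.8]
opening: 0.0858
grip_force: 0.0
```

```bash
python3 - <<'E'
from station import bot,capture
from h import *
o=bot.observe(); print(o["position"],o["ee_rot"],o["ft_force"])
a,b=capture("scene"),capture("top")
cv2.imwrite("pics/c1.png",np.hstack([cv2.resize(p["frame"][y:y+110,x:x+120],None,fx=3.3,fy=3.3,interpolation=2) for p,x,y in((a,290,250),(b,115,150))]))
E
```

```text
[0.56519299 0.28724292 0.10154263] [ 1.79983822e+02 -2.38334819e-02  4.86807078e+01] [ 0.30351301 -0.59282992  0.75169953]
```

View pics/c1.png

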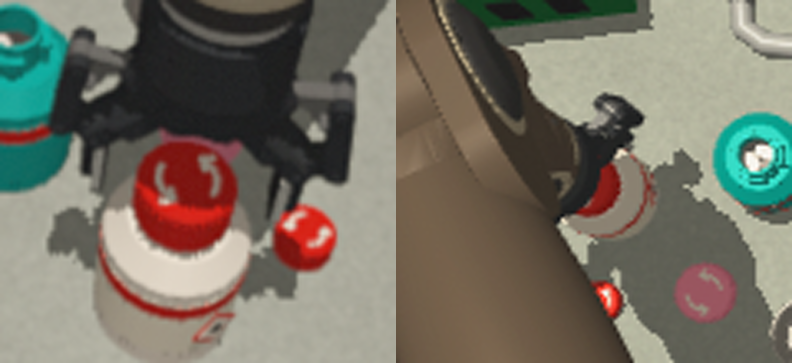

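The fingers straddle the red cap (left panel, cap (187,190), fingers at (90,150) and (285,190)), with nothing else in the way. Closing now.

Request:
play_rows --motion '[[[0, 0, 0, 0, 0, 0, 0], [0, 0, 0, 0, 0, 0, 0], [0, 0, 0, 0, 0, 0, 0], [0, 0, 0, 0, 0, 0, 0], [0, 0, 0, 0, 0, 0, 0], [0, 0, 0, 0, 0, 0, 0], [0, 0, 0, 0, 0, 0, 0], [0, 0, 0, 0, 0, 0, 0]]]'

```text
time_s: 4.3
position: [0.5661, 0.2885, 0.1017]
ee_rot: [179.9, -0.1, 48.8]
ft_force: [0.4, -2.4, 5.4]
opening: 0.0517
grip_force: 61.4
```

Request:
play_rows --motion '[[[0, 0, 0, 0, 0, 0.01, 0], [0, 0, 0, 0, 0, 0.02, 0], [0, 0, 0, 0, 0, 0.025, 0], [0, 0, 0, 0, 0, 0.025, 0], [0, 0, 0, 0, 0, 0.025, 0]]]'

```text
time_s: 4.8
position: [0.5662, 0.2885, 0.0977]
ee_rot: [179.9, -0.1, 48.8]
ft_force: [-2.3, -3.6, 10.7]
opening: 0.052
grip_force: 61.8
```

Request:
play_rows --motion '[[[0, 0, 0, 0, 0, 0.004, 0], [0, 0, 0, 0, 0, 0.008, 0], [0, 0, 0, 0, 0, 0.008, 0], [0, 0, 0, 0, 0, 0.008, 0]]]'

```text
time_s: 5.2
position: [0.5662, 0.2885, 0.0964]
ee_rot: [179.9, -0.2, 48.8]
ft_force: [-2.0, -3.8, 12.3]
opening: 0.0518
grip_force: 62.0
```

Pressed about 5.3 mm with 12 N. Twisting now.

Request:
play_rows --motion '[[[0, 0, -0.08, 0, 0, 0, 0], [0, 0, -0.16, 0, 0, 0, 0], [0, 0, -0.24, 0, 0, 0, 0], [0, 0, -0.32, 0, 0, 0, 0], [0, 0, -0.4, 0, 0, 0, 0], [0, 0, -0.48, 0, 0, 0, 0], [0, 0, -0.56, 0, 0, 0, 0], [0, 0, -0.64, 0, 0, 0, 0], [0, 0, -0.72, 0, 0, 0, 0], [0, 0, -0.8, 0, 0, 0, 0], [0, 0, -0.8, 0, 0, 0, 0]]]'

```text
time_s: 6.3
position: [0.5667, 0.2896, 0.0967]
ee_rot: [179.8, -0.2, 84.9]
ft_force: [-0.4, -0.8, 12.1]
opening: 0.0516
grip_force: 62.0
```

```bash
python3 - <<'E'
from station import bot,capture
from h import *
o=bot.observe(); print(o["torque"],o["ft_force"],o["joint_pos"])
a=capture("scene")
cv2.imwrite("pics/c2.png",cv2.resize(a["frame"][250:370,280:410],None,fx=4,fy=4,interpolation=2))
E
```

```text
[-0.0819959   0.27825042  0.09769081] [-0.3623863  -0.83588174 12.07064532] [ 2.70562175e+01  2.06038588e+01 -2.07489520e+00  6.70279501e+01
  2.62928961e-02  1.22189597e+02]
```

View pics/c2.png

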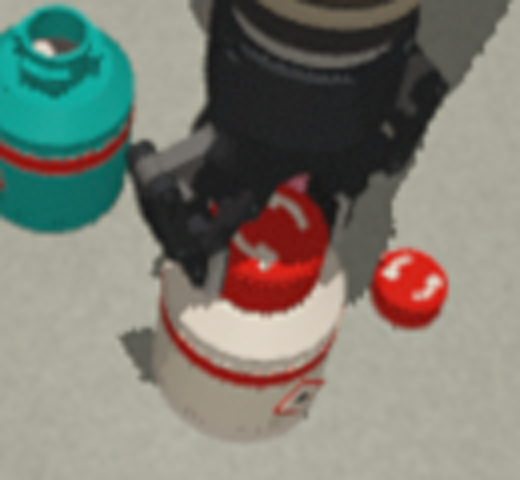

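The cap's arrows have turned about 36° with the gripper (arrow (255,250)), while the tub's label (300,395) stayed put. I'll turn the rest, to about 74° in all.

Request:
play_rows --motion '[[[0, 0, -0.08, 0, 0, 0, 0], [0, 0, -0.16, 0, 0, 0, 0], [0, 0, -0.24, 0, 0, 0, 0], [0, 0, -0.32, 0, 0, 0, 0], [0, 0, -0.4, 0, 0, 0, 0], [0, 0, -0.48, 0, 0, 0, 0], [0, 0, -0.56, 0, 0, 0, 0], [0, 0, -0.64, 0, 0, 0, 0], [0, 0, -0.72, 0, 0, 0, 0], [0, 0, -0.8, 0, 0, 0, 0], [0, 0, -0.85, 0, 0, 0, 0], [0, 0, -0.85, 0, 0, 0, 0]]]'

```text
time_s: 7.55
position: [0.5665, 0.2894, 0.0966]
ee_rot: [179.7, 0.0, 123.1]
ft_force: [-0.9, -0.3, 13.3]
opening: 0.0519
grip_force: 62.0
```

```bash
python3 - <<'E'
from station import bot,capture
from h import *
o=bot.observe(); print(o["torque"],o["ft_force"],o["ee_rot"])
a=capture("scene")
cv2.imwrite("pics/c3.png",cv2.resize(a["frame"][250:370,280:410],None,fx=4,fy=4,interpolation=2))
E
```

```text
[-0.22399104  0.35506547 -0.02727403] [-0.91921908 -0.3121696  13.28469595] [1.79739018e+02 1.57492177e-02 1.23083458e+02]
```

View pics/c3.png

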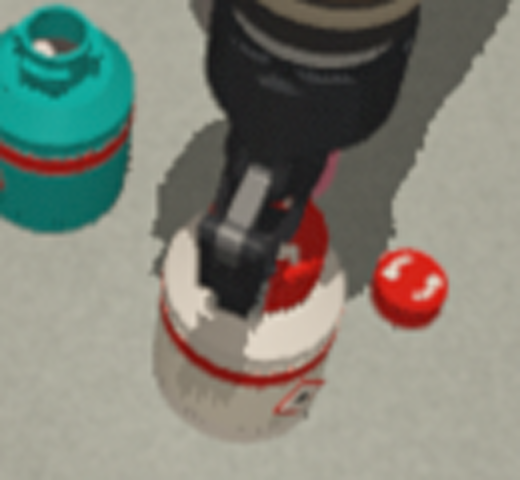

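Turned 74.3°, tub label (300,395) unmoved. A small lift will test whether the cap is free.

Request:
play_rows --motion '[[[0, 0, 0, 0, 0, -0.015, 0], [0, 0, 0, 0, 0, -0.03, 0], [0, 0, 0, 0, 0, -0.045, 0], [0, 0, 0, 0, 0, -0.06, 0], [0, 0, 0, 0, 0, -0.06, 0]]]'

```text
time_s: 8.1
position: [0.5657, 0.2888, 0.1059]
ee_rot: [180.0, 0.0, 123.0]
ft_force: [2.0, 1.1, 1.1]
opening: 0.0518
grip_force: 62.9
```

Request:
play_rows --motion '[[[0, 0, 0, 0, 0, -0.03, 0], [0, 0, 0, 0, 0, -0.06, 0], [0, 0, 0, 0, 0, -0.1, 0], [0, 0, 0, 0, 0, -0.14, 0], [0, 0, 0, 0, 0, -0.2, 0], [0, 0, 0, 0, 0, -0.28, 0], [0, 0, 0, 0, 0, -0.36, 0], [0, 0, 0, 0, 0, -0.42, 0], [0, 0, 0, 0, 0, -0.42, 0], [0, 0, 0, 0, 0, -0.42, 0], [0, 0, 0, 0, 0, -0.42, 0]]]'

```text
time_s: 9.2
position: [0.565, 0.2883, 0.1888]
ee_rot: [-179.9, -0.0, 123.0]
ft_force: [-0.4, -0.2, -0.3]
opening: 0.0517
grip_force: 62.8
```

```bash
python3 - <<'E'
from station import bot,capture,pinpoint
from h import *
o=bot.observe(); print(o["ft_force"],o["position"],o["grip_force"])
a=capture("scene")
for t in("tub_rim","tub","cap"): print(t,[(np.round(d["position"],3).tolist(),round(d["conf"],2)) for d in pinpoint(a,t)])
cv2.imwrite("pics/c4.png",cv2.resize(a["frame"][220:370,270:430],None,fx=4,fy=4,interpolation=2)[:600])
E
```

```text
[-0.35503925 -0.18793794 -0.30516548] [0.564955   0.28834961 0.18877188] 62.77635522186756
tub_rim [([0.565, 0.284, 0.115], 0.93), ([0.584, 0.148, 0.115], 0.77), ([0.377, 0.348, 0.114], 0.59)]
tub [([0.375, 0.348, 0.003], 0.91), ([0.586, 0.154, -0.002], 0.88), ([0.562, 0.291, 0.001], 0.59)]
cap [([0.57, 0.288, 0.186], 0.89), ([0.472, 0.299, -0.0], 0.83), ([0.476, 0.209, -0.003], 0.38)]
```

View pics/c4.png

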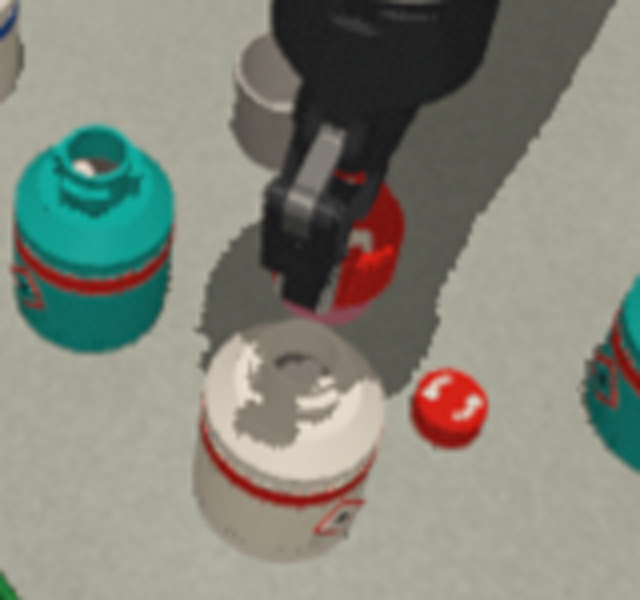

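The red cap is held at (370,245), about 70 mm above the rim. The tub stands open and upright in place with its mouth at (300,375). Everything else is untouched, so I'm handing in.

```bash
python3 -c "
from station import bot
print(bot.job_done())"
```

```text
the job is handed in; nothing more can be done
None
```

I pressed the red cap down, turned it about 74° anticlockwise and lifted it off; the gripper now holds it level about 70 mm above its open, upright tub, and the job is handed in (no verdict came back).

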